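Find the true rotor arm on the knife edge

TASK

One of the two rotor arms has an off-centre weight. Balance them on the knife edge of the grey stand to find out which: leave the true one balanced level there on its own, and stand the off-centre one on its feet in the red reject tray. Set the arms down rather than dropping them, and leave the things around as they are.

Things in the scene. Friction and masses are not known exactly. Their poses are not given: they have to be found in the camera images.
- rotor_a_grip (a point): Centre of one rotor arm's grip block, 45 mm above its feet; x along the arm, z up. Aluminium bar 152 mm long with blue pods at its ends (28 x 26 x 30 mm high, centred 62 mm from the middle; their flat bottoms are the feet) and in the middle a block 34 mm long (x), 22 mm wide (y) to grip, its top 58 mm above the feet. About 0.2 kg. One pod of one of the arms, either arm, hides extra weight.
- rotor_b_grip (a point): The same point of the other rotor arm, alike in looks. Under each arm's middle a V notch runs across it (along y): mouth 9 mm wide, 22 mm above the feet; apex 30 mm above the feet, so 15 mm below this point. Let go on the knife edge, the true arm hangs level; the other tips some 0.22 rad until a pod rests on an end stop. It stays in its notch and can be lifted off by the grip block.
- knife_edge (a point): Middle of the knife edge on the fixed grey stand: a thin steel edge 18 mm long along this frame's y, 76 mm above the table; an arm goes on along x, either way round. z up. Base 176 (x) x 46 x 10 mm; under the blade a post 18 mm wide (y) for 30 mm, then 26 mm wide; rubber-capped end stops 31 mm high, 66 mm either side along x.
- reject_tray: Shallow red tray, fixed, 184 mm (its x) x 96 mm (its y), rim 16 mm high, wall and floor 4 mm; origin at the centre of its underside, z up. The arm fits in lengthwise, standing on the floor 4 mm above the table.
- timer: White bench timer 66 x 66 x 20 mm, loose, to be left alone; origin at the centre of its underside.
- marker: White marker pen with red cap, 136 mm long, 14 mm thick, lying, loose, to be left alone; origin at its underside, half-way along.
- amber_vial: Brown vial with black cap, 28 mm wide, 64 mm high, standing, to be left alone; origin at the centre of its underside.

How it is judged:
By the outcome, as a careful person would: the job done as asked, in the order asked, and still so for the second after the job is handed in, with the robot touching nothing.
It also fails if it takes over 72 s, if anything falls off the work surface, if the arm or the gripper's body presses on something with over 40 N, if the wrist force passes 120 N, or if a joint passes its speed limit or range.

ROBOT

A 7-joint arm with a two-finger parallel gripper is mounted at the origin on a cart in front of the work surface, level with it; the furniture and walls round the work are solid. World frame = base frame: x ahead of the robot, y to its left, z up, the work surface at z = 0. Lengths are in mm, angles in rad, forces in N, time in s.
With the tool pointing down it reaches from about 400 to 875 mm from the base axis. Payload 4.4 kg.
Tool frame: the origin (TCP) lies midway between the tips of the shut fingers; the grasp point (between the pads) lies 19 mm behind it (ctrl.grip_point_offset is the distance from the TCP to the grasp point, in mm); z points along the fingers, x is the direction in which the jaws open and shut, and the axes are right-handed (so a half turn about z gives the same grasp; the last joint's range is limited). The gripper opens to 85 mm and grips with 20 to 120 N. Pads are 22 mm wide; open, the fingers measure 114 mm over their backs; the gripper's body (76 mm by 85 mm) begins 54 mm behind the grasp point. The pads swing forward as they close: fully open they stand 13 mm farther back than shut.
Start: joints at [1.105, 0.628, 0.038, 1.517, -0.027, 0.996, -0.02], TCP at [253.03, -598.743, 231.313] pointing down, gripper open.
Joint ranges: [-3.06, 3.06], [-0.37, 2.12], [-1.25, 1.32], [0.18, 2.47], [-1.1, 4.24], [0.23, 1.98], [-2.94, 2.94]. Speed limits (rad/s): [2.57, 2.57, 3.14, 3.14, 3.14, 3.14, 3.14].

INTERFACE

Orientations are given as [roll, pitch, yaw] about the fixed x, y, z axes, in that order (R = Rz(yaw) Ry(pitch) Rx(roll)).
In Python, from cell import ctrl, viewer gives the robot as it stands.
- The arm moves only by the tool apply_moves, never from a script. Its argument "series" is a list that holds one entry, the list of rows, each a list of 6 numbers: the shift along the tool's x, y, z normalised to -1 to 1, where 1 is 50 mm, then the turn, a rotation vector about the tool's x, y, z normalised to -1 to 1, where 1 is 6 degrees. In form: [[[tx, ty, tz, rx, ry, rz], ...]]. A call has exactly 5 rows; each row shifts and turns the commanded pose from where the row before left it, along the tool's axes as they then stand; what a row does not reach is not made up. A row lasts 1/8 s, in which the tool goes at most 62.5 mm and 10.7 degrees, less where a joint would pass 70% of its speed; a pose out of reach is approached as far as the arm can. A call with a number of a shift or a turn outside -1 to 1 is refused whole. A call with a gripper value outside its range is refused whole. "claw" is the gripper command: -1 is shut, 1 is fully open, values between are in proportion, set as the call begins (left out, the last holds). The fingers move at their own pace and stop on an object; the grip force is fixed at half the most. Time passes only in rows, so rows that do not move let the fingers close, or fill a call up. It gives the time, the measured TCP pose, the force and the opening at its end, in the units of the state.
- ctrl.read_state(): the state, without advancing time (a new reading comes with each control period).
- viewer.get_image(name): name is "scene" or "top" or "wrist"; returns the picture (480x640x3 uint8, blue, green, red); there is no depth.
- viewer.camera_info(name): a dict with "K" (3x3 intrinsics, pixels), "R" (3x3) and "t" (3): a world point X has camera coordinates R X + t. Camera axes: x right, y down, z forward; pixel columns grow to the right and rows downward; lengths in mm; the calibration is good to about 2 mm. A picture is of the moment at which its call begins: read the wrist's pose just before it. camera_info takes no time and is no camera call; for the wrist camera it gives the pose at the moment of the call.
- ctrl.finish_job(): hands the job in, once; it reports no verdict.
Trained networks look in the newest picture that a camera, given by its name, has taken for a name from the list of things; names that differ only in an ending like _2 or _b are one class to them, and where a whole thing is asked for, a point or a joint stands for the part that bears it (a point fixed in the world has none). Each returns a list of dicts, best first, with "score" (0 to 1); they miss things now and then, are a little off and sometimes report something else, mostly with a low value. They report only what shows in the picture. A call takes as long as a camera call.
- viewer.find_in(camera, label): "location" ([column, row] as shares, 0 to 1, of the picture: columns of its width, rows of its height, amid what is visible of it).
The state is a dict: "clock": time; "qpos": joint angles; "qd": joint speeds; "tau": joint torques, N m; "eef_pos": TCP position; "tool_rot": TCP orientation; "force": force on the tool from outside, world axes, zero at the start; "torque": the same for the moment, N m; "width": finger opening in mm.
Only numpy, scipy, OpenCV 4.12 (cv2) and the standard library are available. Lean on these libraries where they do the work, as an engineer would, in place of code of your own. Each camera call takes 0.05 s, during which the arm holds its last target. There are 200 camera calls.

## Working session

There is one attempt and no reset: what is moved stays moved. The work goes in short steps, Python scripts to look and compute and a tool call to move; the robot and the scene stay as the last step left them, time stands still between calls to the robot, and variables do not carry over. Pictures are saved under pics/ and viewed, about 8 in all and at most 12, crops included, and the job is handed in when it is done.

Besides the shell and the picture viewer there is one more tool, called after ">>>" by a JSON object that holds its "api" and its "payload", one argument or row to a line. apply_moves: Moves the arm, as the interface text tells. Scaled input: -1 to 1 covers 50 mm each way for a shift and 6 degrees each way for a turn. Its arguments: {"type":"object","properties":{"series":{"type":"array","items":{"type":"array","items":{"type":"array","items":{"type":"number"}}}},"claw":{"type":"number"}},"required":["series"]}

```bash
ls; mkdir -p pics
python3 - <<'E'
from cell import ctrl, viewer
import cv2
s=ctrl.read_state();print({k:s[k] for k in('clock','eef_pos','tool_rot','width','force')})
for n in('scene','top'):
    cv2.imwrite(f'pics/{n}0.png',viewer.get_image(n))
    i=viewer.camera_info(n);print(n,i)
    for l in('rotor_a_grip','knife_edge','reject_tray','timer','marker','amber_vial'):
        print(l,[(round(d['score'],2),[round(d['location'][0]*640),round(d['location'][1]*480)]) for d in viewer.find_in(n,l)])
E
```

```text
pics
{'clock': 0.0, 'eef_pos': array([ 252.76900034, -598.16062829,  230.40414481]), 'tool_rot': array([ 3.14158074e+00,  1.87657439e-03, -1.17106742e+00]), 'width': 85.5643913919464, 'force': array([0.23404311, 0.37218397, 0.41014668])}
scene {'K': array([[562.04214598,   0.        , 311.16011542],
       [  0.        , 562.04214598, 245.71605925],
       [  0.        ,   0.        ,   1.        ]]), 'R': array([[-0.90941685, -0.41517773, -0.024258  ],
       [-0.16478713,  0.41328063, -0.89556927],
       [ 0.38184578, -0.81044838, -0.44426031]]), 't': array([541.85957781, 167.41955746, 766.48842518])}
rotor_a_grip [(0.81, [349, 308]), (0.71, [321, 231])]
knife_edge [(0.67, [314, 271])]
reject_tray [(0.81, [325, 235])]
timer [(0.95, [238, 329])]
marker []
amber_vial [(0.75, [268, 379])]
top {'K': array([[455.69143626,   0.        , 321.99241855],
       [  0.        , 455.69143626, 241.73076303],
       [  0.        ,   0.        ,   1.        ]]), 'R': array([[ 0.01215843, -0.99992426, -0.00190987],
       [-0.99740034, -0.01199202, -0.07105457],
       [ 0.07102628,  0.00276881, -0.9974706 ]]), 't': array([ 59.74300432, 573.39151344, 882.29166159])}
rotor_a_grip [(0.61, [309, 284])]
knife_edge [(0.72, [366, 231]), (0.64, [306, 285])]
reject_tray [(0.83, [440, 189])]
timer [(0.9, [263, 207])]
marker [(0.67, [328, 155]), (0.67, [265, 209])]
amber_vial [(0.54, [210, 260])]
```

View pics/top0.png

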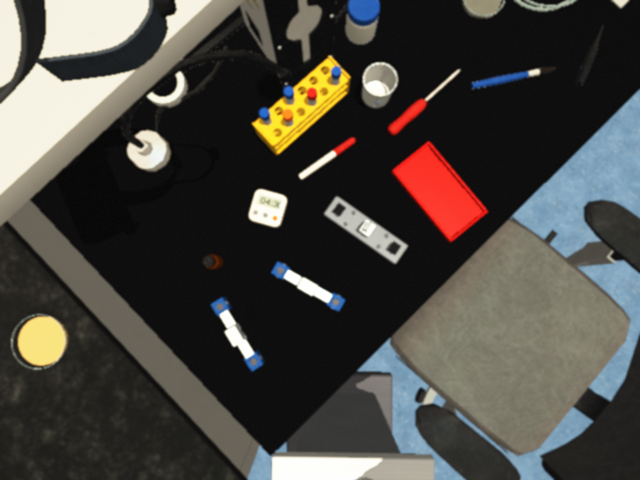

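View pics/scene0.png

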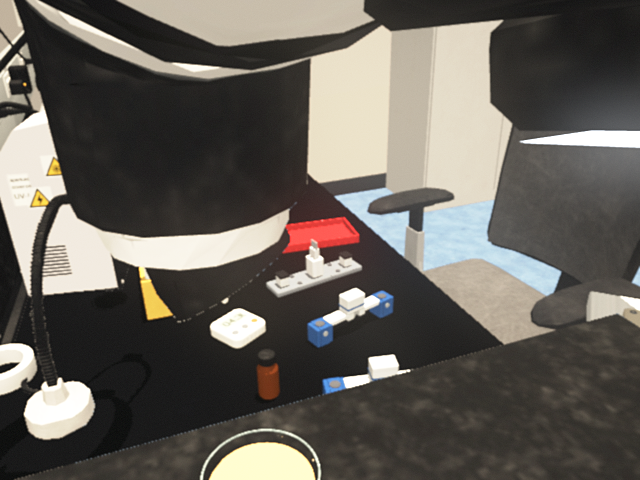

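```bash
cat > h.py <<'E'
import numpy as np, cv2
from cell import ctrl, viewer
from scipy.spatial.transform import Rotation as Ro
def back(info,px,z):
    "world points on plane z of pixels"
    K,R,t=(np.array(info[k]) for k in'KRt'); px=np.atleast_2d(px)
    d=(np.linalg.inv(K)@np.c_[px,np.ones(len(px))].T).T@R
    c=-R.T@t; return c+d*((z-c[2])/d[:,2])[:,None]
def proj(info,X):
    K,R,t=(np.array(info[k]) for k in'KRt'); p=(K@(R@np.atleast_2d(X).T+t[:,None])).T
    return p[:,:2]/p[:,2:]
def blobs(m,amin):
    n,l,s,c=cv2.connectedComponentsWithStats(m.astype(np.uint8))
    return [(c[i],s[i,4],l==i) for i in range(1,n) if s[i,4]>=amin]
E
python3 - <<'E'
from h import *
im=cv2.imread('pics/top0.png').astype(int); i=viewer.camera_info('top')
b,g,r=im[...,0],im[...,1],im[...,2]
print('cam',-i['R'].T@i['t'])
m=(b>90)&(r<80)&(b-r>60); m[:250]=0
P=[]
for c,a,l in blobs(m[:, :400],20): print('blue',c,a,back(i,c,28)[0].round(1))
m=(r>150)&(g<60)&(b<60); m[:, :385]=0; m[:138]=0
for c,a,l in blobs(m,500):
    ys,xs=np.nonzero(l);rc=cv2.minAreaRect(np.c_[xs,ys].astype(np.float32)); bx=cv2.boxPoints(rc);w=back(i,bx,16);print('tray',rc,w.round(0),w.mean(0))
m=(abs(b-r)<25)&(b>60);m[:190]=0;m[270:]=0;m[:,:320]=0;m[:,412:]=0
for c,a,l in blobs(m,500):
    ys,xs=np.nonzero(l);rc=cv2.minAreaRect(np.c_[xs,ys].astype(np.float32)); bx=cv2.boxPoints(rc);w=back(i,bx,10);print('stand',rc,w.round(0),w.mean(0))
print(back(i,[[267,208],[212,262],[366,228]],20).round(0))
E
```

```text
cam [508.50861326  64.17170206 920.91618145]
blue [278.82352941 269.47058824] 136 [516.7 150.4  28. ]
blue [336.69064748 302.28776978] 139 [454.3  36.6  28. ]
blue [219.13194444 305.32638889] 144 [445.6 265.3  28. ]
blue [254.00675676 362.22972973] 148 [337.5 194.9  28. ]
tray ((439.47540283203125, 190.77049255371094), (93.21084594726562, 48.654014587402344), 50.194427490234375) [[ 718.  -70.   16.]
 [ 783. -146.   16.]
 [ 639. -264.   16.]
 [ 575. -189.   16.]] [ 678.7372252  -167.45226573   16.        ]
stand ((365.4563903808594, 229.4194793701172), (89.0505142211914, 24.249267578125), 34.99202346801758) [[ 630.   67.   10.]
 [ 670.   40.   10.]
 [ 569. -107.   10.]
 [ 529.  -80.   10.]] [599.43788051 -19.96409008  10.        ]
[[639. 177.  20.]
 [530. 284.  20.]
 [601. -20.  20.]]
```

```bash
cat >> h.py <<'E'
def plan(p,yaw_deg,n=None,start=None):
    "rows from measured pose to p, tool down with yaw; prints rounded rows"
    s=ctrl.read_state(); P=np.array(s['eef_pos']);R=Ro.from_euler('xyz',s['tool_rot'])
    if start is not None: P=np.array(start[0],float);R=Ro.from_euler('xyz',[np.pi,0,np.radians(start[1])])
    T=Ro.from_euler('xyz',[np.pi,0,np.radians(yaw_deg)]); p=np.array(p,float)
    n=n or 5*int(np.ceil(max(np.linalg.norm(p-P)/48,np.degrees((R.inv()*T).magnitude())/5.8,1)/5))
    rows=[]
    for k in range(n):
        f=1/(n-k); d=R.inv().apply(p-P)*f/50; w=np.degrees((R.inv()*T).as_rotvec())*f/6
        row=np.r_[d.round(2),w.round(2)]+0.; rows.append(row.tolist())
        P=P+R.apply(row[:3]*50); R=R*Ro.from_rotvec(np.radians(row[3:]*6))
    for k in range(0,n,5): print(str([rows[k:k+5]]).replace(' ',''))
    print('end',P.round(1),np.degrees(R.as_euler('xyz')).round(2)); return P
E
python3 -c "
from h import *
i=viewer.camera_info('wrist');print(i['K'].round(0).tolist(),i['R'].round(3),-i['R'].T@i['t'])
plan([470,80,240],-28.7,20)"
```

```text
[[427.0, 0.0, 322.0], [0.0, 427.0, 240.0], [0.0, 0.0, 1.0]] [[ 0.39  -0.921  0.001]
 [-0.88  -0.372  0.294]
 [-0.271 -0.115 -0.956]] [ 322.11498597 -569.7539673   373.49970998]
[[[-0.54,-0.46,-0.01,0.0,0.0,-0.32],[-0.52,-0.48,-0.01,0.0,0.0,-0.32],[-0.51,-0.5,-0.01,0.0,0.0,-0.32],[-0.49,-0.52,-0.01,0.0,0.0,-0.32],[-0.47,-0.53,-0.01,0.0,0.0,-0.32]]]
[[[-0.46,-0.55,-0.01,0.0,0.0,-0.32],[-0.44,-0.56,-0.01,0.0,0.0,-0.32],[-0.42,-0.58,-0.01,0.0,0.0,-0.32],[-0.4,-0.59,-0.01,0.0,0.0,-0.32],[-0.38,-0.6,-0.01,0.0,0.0,-0.32]]]
[[[-0.36,-0.62,-0.01,0.0,0.0,-0.32],[-0.34,-0.63,-0.01,0.0,0.0,-0.32],[-0.32,-0.64,-0.01,0.0,0.0,-0.32],[-0.29,-0.65,-0.01,0.0,0.0,-0.32],[-0.27,-0.66,-0.01,0.0,0.0,-0.32]]]
[[[-0.25,-0.67,0.0,0.0,0.0,-0.32],[-0.23,-0.67,-0.01,0.0,0.0,-0.32],[-0.2,-0.68,0.0,0.0,0.0,-0.32],[-0.18,-0.69,-0.01,0.0,0.0,-0.32],[-0.16,-0.69,0.0,0.0,0.0,-0.32]]]
end [470.   79.9 239.8] [ 1.80e+02 -1.00e-02 -2.87e+01]
```

>>> {"api": "apply_moves", "payload": {
  "series": [
    [[-0.54,-0.46,-0.01,0,0,-0.32],[-0.52,-0.48,-0.01,0,0,-0.32],[-0.51,-0.5,-0.01,0,0,-0.32],[-0.49,-0.52,-0.01,0,0,-0.32],[-0.47,-0.53,-0.01,0,0,-0.32]]
  ],
  "claw": 1
}}

```text
clock: 1.32
eef_pos: [307.7, -428.5, 234.0]
tool_rot: [-3.141, -0.001, -1.002]
force: [0.4, -0.4, -0.2]
width: 85.2
```

>>> {"api": "apply_moves", "payload": {
  "series": [
    [[-0.46,-0.55,-0.01,0,0,-0.32],[-0.44,-0.56,-0.01,0,0,-0.32],[-0.42,-0.58,-0.01,0,0,-0.32],[-0.4,-0.59,-0.01,0,0,-0.32],[-0.38,-0.6,-0.01,0,0,-0.32]]
  ]
}}

```text
clock: 1.95
eef_pos: [361.6, -258.5, 236.6]
tool_rot: [-3.141, -0.001, -0.835]
force: [1.1, 0.3, -0.5]
width: 85.2
```

>>> {"api": "apply_moves", "payload": {
  "series": [
    [[-0.36,-0.62,-0.01,0,0,-0.32],[-0.34,-0.63,-0.01,0,0,-0.32],[-0.32,-0.64,-0.01,0,0,-0.32],[-0.29,-0.65,-0.01,0,0,-0.32],[-0.27,-0.66,-0.01,0,0,-0.32]]
  ]
}}

```text
clock: 2.58
eef_pos: [416.2, -88.3, 239.1]
tool_rot: [-3.141, -0.001, -0.667]
force: [1.3, 0.3, 0.3]
width: 85.2
```

>>> {"api": "apply_moves", "payload": {
  "series": [
    [[-0.25,-0.67,0,0,0,-0.32],[-0.23,-0.67,-0.01,0,0,-0.32],[-0.2,-0.68,0,0,0,-0.32],[-0.18,-0.69,-0.01,0,0,-0.32],[-0.16,-0.69,0,0,0,-0.32]]
  ]
}}

```text
clock: 3.2
eef_pos: [470.5, 81.0, 240.1]
tool_rot: [-3.141, -0.001, -0.5]
force: [0.5, 0.2, 0.3]
width: 85.4
```

Run:
```python
from h import *
i=viewer.camera_info('wrist');im=viewer.get_image('wrist');s=ctrl.read_state()
cv2.imwrite('pics/w1.png',im);np.savez('w1.npz',**i);print(s['clock'],s['eef_pos'],s['tool_rot'],s['force'])
for l in('rotor_a_grip','knife_edge'):
    for d in viewer.find_in('wrist',l):
        px=np.array(d['location'])*[640,480];print(l,d['score'],px,back(i,px,45).round(1),back(i,px,76).round(1))
b,g,r=[im[...,k].astype(int) for k in range(3)]
for c,a,l in blobs((b>90)&(r<90)&(b-r>60),200): print(c,a,back(i,c,25)[0].round(1))
```

```text
3.25 [472.03957108  86.81191033 240.43593376] [-3.13567863e+00 -8.63150318e-04 -4.93226715e-01] [2.53229313 4.85853228 0.20503338]
rotor_a_grip 0.89 [328.192 175.008] [[486.6  99.9  45. ]] [[488.4 104.2  76. ]]
rotor_a_grip 0.32 [600.768  49.776] [[704.  85.  45.]] [[685.8  90.7  76. ]]
knife_edge 0.74 [498.88  220.512] [[5.912e+02 5.000e-01 4.500e+01]] [[583.4  14.   76. ]]
[177.00809717  14.04048583] 494 [443.1 258.2  25. ]
[329.796875    94.57421875] 768 [516.9 152.6  25. ]
[116.82681564 153.95344507] 537 [340.9 195.8  25. ]
```

View pics/w1.png

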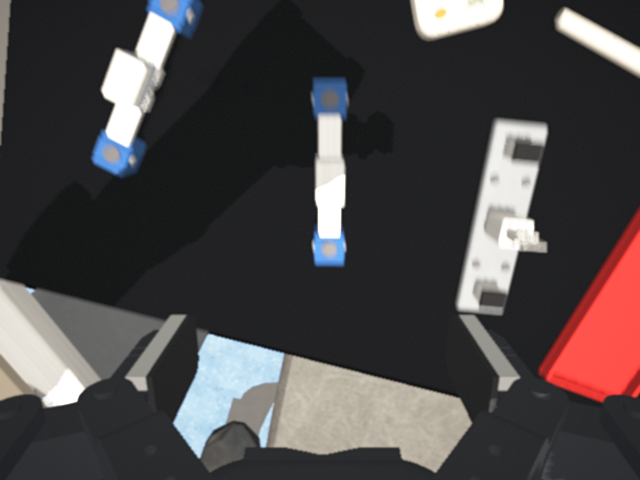

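```bash
cat >> h.py <<'E'
from scipy.optimize import least_squares
def hullc(pts):
    h=cv2.convexHull(np.float32(pts)); m=cv2.moments(h); return np.array([m['m10'],m['m01']])/m['m00']
def bluehulls(im,amin=150):
    h=cv2.cvtColor(im,cv2.COLOR_BGR2HSV); m=(h[...,0]>98)&(h[...,0]<125)&(h[...,1]>150)&(h[...,2]>50)
    out=[]
    for c,a,l in blobs(m,amin):
        y,x=np.nonzero(l); out.append((hullc(np.c_[x,y]),a))
    return out
def fit_arm(info,c1,c2,x0,z0=0):
    "x,y,yaw of arm from pixel hull centroids of its pods (+x pod first)"
    B=np.array([[sx*14,sy*13,z] for sx in(-1,1) for sy in(-1,1) for z in(0,30)],float)
    def f(p):
        r=Ro.from_euler('z',p[2]); e=[]
        for s,c in((1,c1),(-1,c2)):
            X=r.apply(B+[s*62,0,0])+[p[0],p[1],z0]; e+=list(hullc(proj(info,X))-c)
        return e
    o=least_squares(f,x0,x_scale=[1,1,.01],diff_step=1e-4); return o.x,np.abs(o.fun).max()
E
python3 - <<'E'
from h import *
for k in range(2): im=viewer.get_image('wrist')
i=viewer.camera_info('wrist');im=viewer.get_image('wrist');s=ctrl.read_state()
cv2.imwrite('pics/w2.png',im);np.savez('w2.npz',**i);print(s['clock'],s['eef_pos'],s['tool_rot'],s['force'])
bl=bluehulls(im)
for c,a in bl: print(c,a,back(i,c,20)[0].round(1))
bl=sorted(bl,key=lambda t:abs(t[0][0]-330))[:2]; bl.sort(key=lambda t:t[0][1])
x,e=fit_arm(i,bl[0][0],bl[1][0],[486,94,1.07]);print(x,np.degrees(x[2]),e)
# overlay model for stand guess corners
cv2.imwrite('pics/crop2.png',cv2.resize(im[100:330,420:640],None,fx=2.6,fy=2.6,interpolation=cv2.INTER_CUBIC))
E
```

```text
3.5 [469.61582473  78.66894683 239.77297072] [ 3.14058214e+00 -3.76874707e-05 -5.02450120e-01] [ 0.3793717   0.18716681 -0.38198167]
[176.40515583  13.41823778] 778 [441.4 258.2  20. ]
[330.37234486  99.37026239] 735 [514.7 147.1  20. ]
[118.23144105 152.75348305] 843 [339.4 194.8  20. ]
[477.5646795  203.0198471    2.14737394] 123.03546355133221 5.933454099223525
```

View pics/crop2.png

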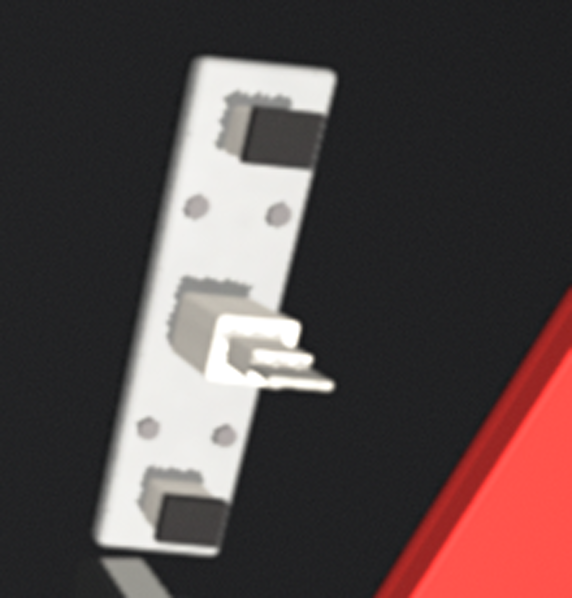

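```bash
sed -i 's/>150)&(h\[...,2\]>50)/>110)\&(h[...,2]>50)/' h.py
python3 - <<'E'
from h import *
im=cv2.imread('pics/w2.png'); i=dict(np.load('w2.npz'))
h=cv2.cvtColor(im,cv2.COLOR_BGR2HSV);print(h[235:262:6,330])
bl=bluehulls(im)
for c,a in bl: print(c,a,back(i,c,20)[0].round(1))
bl=[b for b in bl if abs(b[0][0]-330)<20]; bl.sort(key=lambda t:t[0][1])
x,e=fit_arm(i,bl[0][0],bl[1][0],[486,94,1.07]);print('arm1',x,np.degrees(x[2]),e)
c=np.array([[194,57],[337,72],[218,554],[96,543]])/2.6+[420,100]
w=back(i,c,10);print(w.round(1),w.mean(0)); print('sizes',np.linalg.norm(w-np.roll(w,-1,0),axis=1))
u=w[0]-w[3]+w[1]-w[2];print('ang',np.degrees(np.arctan2(u[1],u[0])))
print('edge',back(i,np.array([[270,381],[333,386]])/2.6+[420,100],76))
E
```

```text
[[  0   0 255]
 [108 141 224]
 [  9  13 199]
 [  7  12 199]
 [106 150 237]]
[176.90954064  13.95312132] 1004 [441.5 257.7  20. ]
[330.34935775  98.91517233] 951 [514.8 147.4  20. ]
[118.69199963 153.18543355] 1252 [339.5 194.3  20. ]
[329.18217527 245.37803061] 725 [455.1  38.9  20. ]
arm1 [484.48709664  92.61989716   1.0677016 ] 61.17479545405234 0.36047107585045524
[[ 627.4   65.1   10. ]
 [ 666.3   38.4   10. ]
 [ 568.5 -105.1   10. ]
 [ 530.7  -79.2   10. ]] [598.23962862 -20.20745003  10.        ]
sizes [ 47.17819629 173.63124075  45.82121665 173.69842298]
ang 55.95098685192631
edge [[591.11182464 -15.98334563  76.        ]
 [606.60645599 -26.20886173  76.        ]]
```

```bash
python3 -c "
from h import *
plan([484.8,92.9,80],-28.8,5)
plan([484.8,92.9,25],-28.8,5,start=([484.8,92.9,80],-28.8))"
```

```text
[[[0.03,-0.08,0.64,0.0,0.0,0.0],[0.02,-0.08,0.64,0.0,0.0,0.0],[0.03,-0.08,0.64,0.0,0.0,0.0],[0.02,-0.08,0.64,0.0,0.0,0.0],[0.03,-0.08,0.64,0.01,0.0,0.0]]]
end [484.9  92.9  79.8] [-180.     -0.    -28.79]
[[[0.0,0.0,0.22,0.0,0.0,0.0],[0.0,0.0,0.22,0.0,0.0,0.0],[0.0,0.0,0.22,0.0,0.0,0.0],[0.0,0.0,0.22,0.0,0.0,0.0],[0.0,0.0,0.22,0.0,0.0,0.0]]]
end [484.8  92.9  25. ] [180.    0.  -28.8]
```

>>> {"api": "apply_moves", "payload": {
  "series": [
    [[0.03,-0.08,0.64,0,0,0],[0.02,-0.08,0.64,0,0,0],[0.03,-0.08,0.64,0,0,0],[0.02,-0.08,0.64,0,0,0],[0.03,-0.08,0.64,0,0,0]]
  ]
}}

```text
clock: 4.12
eef_pos: [485.4, 92.8, 79.0]
tool_rot: [3.141, -0.001, -0.503]
force: [0.9, -0.0, 0.0]
width: 85.3
```

>>> {"api": "apply_moves", "payload": {
  "series": [
    [[0,0,0.3,0,0,0],[0,0,0.3,0,0,0],[0,0,0.25,0,0,0],[0,0,0.25,0,0,0],[0,0,0,0,0,0]]
  ]
}}

```text
clock: 4.75
eef_pos: [484.7, 94.2, 24.2]
tool_rot: [3.141, 0.001, -0.501]
force: [-0.1, -1.1, -0.3]
width: 85.3
```

>>> {"api": "apply_moves", "payload": {
  "series": [
    [[0,0,0,0,0,0],[0,0,0,0,0,0],[0,0,0,0,0,0],[0,0,0,0,0,0],[0,0,0,0,0,0]]
  ]
}}

```text
clock: 5.38
eef_pos: [485.3, 94.3, 24.9]
tool_rot: [-3.141, -0.0, -0.501]
force: [0.4, -0.2, -0.4]
width: 85.6
```

>>> {"api": "apply_moves", "payload": {
  "series": [
    [[0,0,0,0,0,0],[0,0,0,0,0,0],[0,0,0,0,0,0],[0,0,0,0,0,0],[0,0,0,0,0,0]]
  ],
  "claw": -1
}}

```text
clock: 6.0
eef_pos: [485.4, 94.3, 25.0]
tool_rot: [-3.141, -0.0, -0.501]
force: [-0.2, 0.5, 1.6]
width: 21.1
```

>>> {"api": "apply_moves", "payload": {
  "series": [
    [[0,0,0,0,0,0],[0,0,0,0,0,0],[0,0,0,0,0,0],[0,0,0,0,0,0],[0,0,0,0,0,0]]
  ]
}}

```text
clock: 6.62
eef_pos: [485.4, 94.3, 24.9]
tool_rot: [-3.141, -0.0, -0.501]
force: [-0.2, -0.9, 5.2]
width: 21.1
```

>>> {"api": "apply_moves", "payload": {
  "series": [
    [[0,0,-0.1,0,0,0],[0,0,-0.3,0,0,0],[0,0,-0.7,0,0,0],[0,0,-0.9,0,0,0],[0,0,-0.6,0,0,0]]
  ]
}}

```text
clock: 7.25
eef_pos: [485.5, 94.5, 157.4]
tool_rot: [-3.14, -0.001, -0.501]
force: [0.9, 0.6, -2.7]
width: 21.5
```

Run:
```python
from h import *
for k in range(2): im=viewer.get_image('wrist')
i=viewer.camera_info('wrist');im=viewer.get_image('wrist');s=ctrl.read_state()
cv2.imwrite('pics/w3.png',im);np.savez('w3.npz',**i);print(s['clock'],s['eef_pos'],s['tool_rot'],s['force'],s['torque'],s['width'])
for c,a in bluehulls(im): print(c,a)
```

```text
7.4 [486.1292574   94.46523035 156.69465479] [-3.13911430e+00 -2.90433863e-03 -5.00997046e-01] [ 0.48093535  0.29749728 -1.67493653] [ 0.01075824  0.00227845 -0.04720213] 21.12750600834876
[121.5383668   23.91871486] 2285
[322.10672455 153.1630715 ] 5496
[ 55.2703072  199.97392588] 2073
[322.0417183 300.0165221] 175
[322.02488608 436.99228882] 785
```

View pics/w3.png

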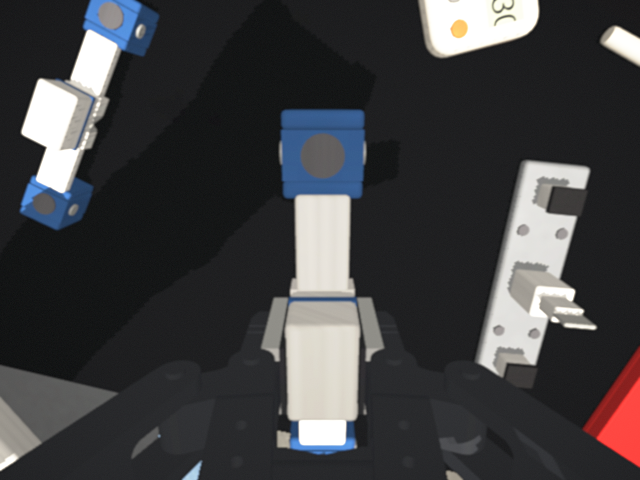

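```bash
cat >> h.py <<'E'
def held_offset(info,P,rot,c,zfeet):
    "offset of block centre along arm x (= -tool y) from TCP, and sideways, from the front pod's hull centroid"
    B=np.array([[sx*14,sy*13,z] for sx in(-1,1) for sy in(-1,1) for z in(0,30)],float)
    R=Ro.from_euler('xyz',rot).as_matrix(); ax=-R[:,1]; ay=R[:,0]
    def f(p):
        X=np.array([P[:2].tolist()+[0]]) + np.outer(B[:,0]+62+p[0],ax)+np.outer(B[:,1]+p[1],ay); X[:,2]=B[:,2]+zfeet
        return hullc(proj(info,X))-c
    return least_squares(f,[0,0],diff_step=1e-3,x_scale=1).x
E
python3 - <<'E'
from h import *
i=dict(np.load('w3.npz')); P=np.array([485.9,94.5,157]);rot=[np.pi,0,-.501]
for dz in(0,2): print(held_offset(i,P,rot,[322.1,153.16],P[2]-25+dz))
im=cv2.imread('pics/w3.png')
# where TCP line projects
print(proj(i,[P, P+[0,0,40]]))
E
```

```text
[0. 0.]
[0. 0.]
[[319.08538751 320.30466596]
 [318.92029917 386.64743972]]
```

```bash
sed -i 's/least_squares(f,\[0,0\],diff_step=1e-3,x_scale=1)/least_squares(f,[1,1],diff_step=.1)/' h.py
python3 - <<'E'
from h import *
i=dict(np.load('w3.npz')); P=np.array([485.9,94.5,157]);rot=[np.pi,0,-.501]
for dz in(0,2): print(held_offset(i,P,rot,[322.1,153.16],P[2]-25+dz))
# stand edge again from this image
print('edge',back(i,[[555,323],[595,326]],76))
plan([598.8,-20.6,160],-34.2)
E
```

```text
[-0.59861639  1.06956078]
[-0.41669647  1.05841333]
edge [[585.92081121 -10.8494902   76.        ]
 [605.95153518 -24.11927171  76.        ]]
[[[0.62,0.19,-0.01,0.0,-0.01,0.18],[0.62,0.17,-0.01,-0.01,0.0,0.18],[0.62,0.16,-0.01,0.0,-0.01,0.19],[0.63,0.15,-0.02,-0.01,0.0,0.18],[0.62,0.15,-0.01,0.0,-0.01,0.19]]]
end [598.6 -20.6 159.9] [-1.7997e+02  2.0000e-02 -3.4220e+01]
```

>>> {"api": "apply_moves", "payload": {
  "series": [
    [[0.62,0.19,-0.01,0,0,0.18],[0.62,0.17,-0.01,0,0,0.18],[0.62,0.15,-0.01,0,0,0.18],[0.63,0.14,-0.01,0,0,0.18],[0.62,0.14,-0.01,0,0,0.19]]
  ]
}}

```text
clock: 8.02
eef_pos: [598.0, -20.1, 155.7]
tool_rot: [3.14, 0.003, -0.597]
force: [-0.3, 0.7, -2.2]
width: 21.3
```

>>> {"api": "apply_moves", "payload": {
  "series": [
    [[0,0,0.3,0,0,0],[0,0,0.4,0,0,0],[0,0,0.4,0,0,0],[0,0,0.1,0,0,0],[0,0,0,0,0,0]]
  ]
}}

```text
clock: 8.65
eef_pos: [597.7, -18.8, 96.6]
tool_rot: [3.141, 0.002, -0.595]
force: [0.3, 0.2, -2.4]
width: 20.9
```

Run:
```python
from h import *
for n in('wrist','scene','top'): im=viewer.get_image(n); cv2.imwrite(f'pics/{n}4.png',im)
s=ctrl.read_state();print(s['clock'],s['eef_pos'],s['tool_rot'],s['force'],s['torque'],s['width'])
im=cv2.imread('pics/scene4.png'); a=cv2.resize(im[170:320,220:420],(800,600),interpolation=cv2.INTER_CUBIC)
cv2.imwrite('pics/s4c.png',a)
```

```text
8.8 [598.94170038 -19.16059802  97.9540715 ] [-3.14088758e+00 -8.58814843e-04 -5.95949353e-01] [-0.40045404  0.24740996 -1.61912745] [-0.00282078  0.00299091  0.02107358] 21.522151689872185
```

View pics/s4c.png

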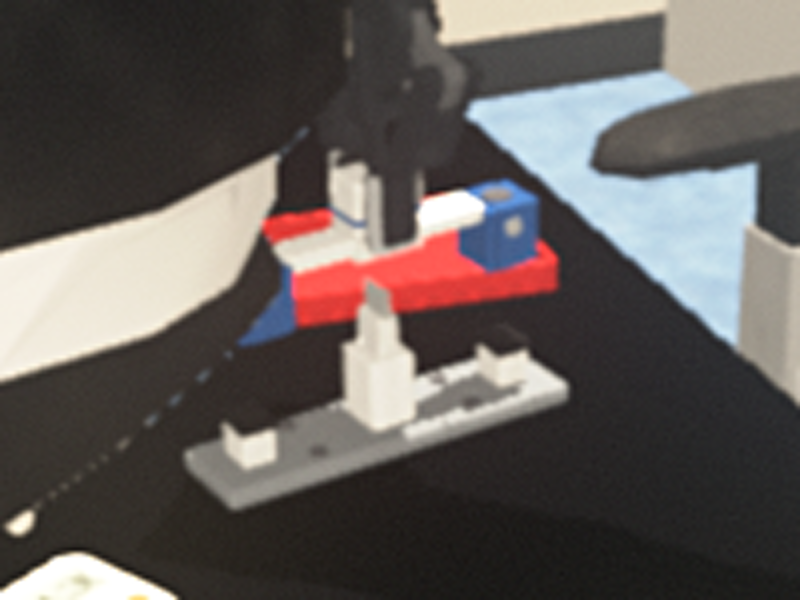

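Run:
```python
from h import *
i=viewer.camera_info('scene')
f=lambda p:(p-[220,170])*4
print('edge by scene',back(i,np.array([[366,281],[386,293],[376,287]])/4+[220,170],76))
print('edge est px',f(proj(i,[[598.8,-20.6,76]])))
ax=np.array([.562,.827,0]);ay=np.array([-.827,.562,0]);c=np.array([599,-20,0])-.8*ax;z=72.5
print('far pod corners est',f(proj(i,[c-76*ax+s*13*ay+[0,0,z+h] for s in(1,-1) for h in(0,30)])).round(0))
print('stand near corners',f(proj(i,[np.array([598.8,-20.6,10])+a*88*ax+b*23*ay for a,b in((1,1),(-1,1),(1,-1))])).round(0))
```

```text
edge by scene [[603.58131144 -22.84495584  76.        ]
 [590.61256767 -15.21856415  76.        ]
 [597.05996279 -19.01001546  76.        ]]
edge est px [[373.85735433 284.86217498]]
far pod corners est [[535. 261.]
 [535. 199.]
 [502. 241.]
 [502. 180.]]
stand near corners [[228. 496.]
 [567. 385.]
 [179. 451.]]
```

>>> {"api": "apply_moves", "payload": {
  "series": [
    [[0,0,0.15,0,0,0],[0,0,0.15,0,0,0],[0,0,0.1,0,0,0],[0,0,0.05,0,0,0],[0,0,0,0,0,0]]
  ]
}}

```text
clock: 9.43
eef_pos: [598.4, -19.4, 74.6]
tool_rot: [3.141, 0.0, -0.596]
force: [-0.3, 0.6, -1.3]
width: 21.3
```

>>> {"api": "apply_moves", "payload": {
  "series": [
    [[0,0,0.03,0,0,0],[0,0,0.02,0,0,0],[0,0,0,0,0,0],[0,0,0,0,0,0],[0,0,0,0,0,0]]
  ]
}}

```text
clock: 10.05
eef_pos: [598.7, -19.3, 72.4]
tool_rot: [-3.141, -0.0, -0.596]
force: [0.3, 0.7, -1.0]
width: 21.5
```

>>> {"api": "apply_moves", "payload": {
  "series": [
    [[0,0,0.02,0,0,0],[0,0,0,0,0,0],[0,0,0.01,0,0,0],[0,0,0,0,0,0],[0,0,0,0,0,0]]
  ]
}}

```text
clock: 10.68
eef_pos: [599.0, -19.1, 71.6]
tool_rot: [-3.141, -0.001, -0.596]
force: [-0.9, 0.3, 6.5]
width: 21.3
```

>>> {"api": "apply_moves", "payload": {
  "series": [
    [[0,0,0,0,0,0],[0,0,0,0,0,0],[0,0,0,0,0,0],[0,0,0,0,0,0],[0,0,0,0,0,0]]
  ],
  "claw": -0.3
}}

```text
clock: 11.3
eef_pos: [598.5, -19.4, 70.7]
tool_rot: [3.141, 0.0, -0.596]
force: [0.0, -0.5, 0.4]
width: 30.2
```

>>> {"api": "apply_moves", "payload": {
  "series": [
    [[0,0,0,0,0,0],[0,0,0,0,0,0],[0,0,0,0,0,0],[0,0,0,0,0,0],[0,0,0,0,0,0]]
  ],
  "claw": 0.3
}}

```text
clock: 11.92
eef_pos: [598.6, -19.4, 70.8]
tool_rot: [-3.142, -0.0, -0.596]
force: [0.5, 0.9, -0.8]
width: 55.5
```

Run:
```python
from h import *
im=viewer.get_image('wrist'); i=viewer.camera_info('wrist')
for n in('scene',): c=viewer.get_image(n); cv2.imwrite(f'pics/{n}5.png',c)
s=ctrl.read_state();print(s['clock'],s['eef_pos'],s['tool_rot'],s['force'],s['torque'],s['width'])
for b in bluehulls(im): print(b)
cv2.imwrite('pics/w5.png',im);np.savez('w5.npz',**i)
a=cv2.resize(c[180:300,240:400],(400,300),interpolation=cv2.INTER_CUBIC)
cv2.imwrite('pics/c5.png',np.hstack([a,cv2.resize(im,(400,300))]))
```

```text
12.025 [598.522865   -19.36911709  70.80946516] [ 3.14156906e+00  4.11160287e-05 -5.96140460e-01] [0.75009863 0.45460372 0.14719481] [-0.03834579  0.02472408 -0.01782329] 55.96241053966013
(array([323.48315335, 152.14053276]), np.int32(5177))
(array([322.5       , 300.00643501]), np.int32(204))
(array([322.26086957, 437.4705194 ]), np.int32(729))
```

View pics/c5.png

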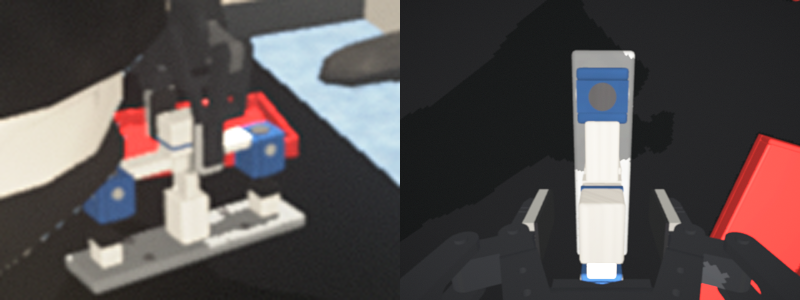

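>>> {"api": "apply_moves", "payload": {
  "series": [
    [[0,0,0,0,0,0],[0,0,0,0,0,0],[0,0,-0.2,0,0,0],[0,0,-0.5,0,0,0],[0,0,-0.9,0,0,0]]
  ],
  "claw": 0.8
}}

```text
clock: 12.65
eef_pos: [597.4, -19.4, 150.9]
tool_rot: [3.14, 0.003, -0.596]
force: [1.2, 0.3, -0.3]
width: 76.9
```

>>> {"api": "apply_moves", "payload": {
  "series": [
    [[0,0,-0.9,0,0,0],[0,0,-0.7,0,0,0],[0,0,-0.3,0,0,0],[0,0,0,0,0,0],[0,0,0,0,0,0]]
  ],
  "claw": 1
}}

```text
clock: 13.28
eef_pos: [597.5, -19.5, 244.3]
tool_rot: [3.14, 0.002, -0.596]
force: [-0.4, 0.2, 0.5]
width: 85.6
```

Run:
```python
from h import *
viewer.get_image('top')
i=viewer.camera_info('wrist');im=viewer.get_image('wrist'); c=viewer.get_image('scene'); s=ctrl.read_state();print(s['clock'],s['eef_pos'],s['force'])
cv2.imwrite('pics/w6.png',im);cv2.imwrite('pics/scene6.png',c);np.savez('w6.npz',**i)
B=np.array([[sx*14,sy*13,z-30] for sx in(-1,1) for sy in(-1,1) for z in(0,30)],float)
# fit x,y,yaw,tilt about knife edge at z=76
def fit(info,c1,c2):
    def f(p):
        R=Ro.from_euler('z',p[2])*Ro.from_euler('y',p[3]); e=[]
        for sg,cc in((1,c1),(-1,c2)): e+=list(hullc(proj(info,R.apply(B+[sg*62,0,0])+[p[0],p[1],76]))-cc)
        return e
    return least_squares(f,[598.8,-20.6,.97,.01],x_scale=[1,1,.01,.01],diff_step=1e-3)
bl=sorted([b for b in bluehulls(im) if b[1]>300],key=lambda t:t[0][1]);print(bl)
o=fit(i,bl[0][0],bl[-1][0]);print('pose+tilt',o.x,o.fun)
print([ (b[0].round(1),b[1]) for b in bluehulls(c,80)])
```

```text
13.425 [597.76387991 -19.40052717 244.32541412] [-0.2804843  -0.7162304  -0.43695534]
[(array([324.45544432, 127.42108516]), np.int32(978)), (array([323.47560976, 285.93483617]), np.int32(748))]
pose+tilt [ 5.98022001e+02 -2.07460382e+01  9.70473509e-01  5.52197083e-02] [ 5.67821627e-06  6.22164862e-07  2.37248901e-06 -7.14486526e-06]
[(array([344.7, 240.9]), np.int32(219)), (array([284.9, 259.6]), np.int32(225)), (array([332.6, 384.3]), np.int32(248))]
```

```bash
cat >> h.py <<'E'
_B=np.array([[sx*14,sy*13,z-30] for sx in(-1,1) for sy in(-1,1) for z in(0,30)],float)
def fit_tilt(info,c1,c2,x0,zp):
    "x,y,yaw,tilt of arm about notch apex at height zp"
    def f(p):
        R=Ro.from_euler('z',p[2])*Ro.from_euler('y',p[3]); e=[]
        for sg,cc in((1,c1),(-1,c2)): e+=list(hullc(proj(info,R.apply(_B+[sg*62,0,0])+[p[0],p[1],zp]))-cc)
        return e
    return least_squares(f,list(x0)+[.01],x_scale=[1,1,.01,.01],diff_step=1e-3).x
E
python3 - <<'E'
from h import *
i=dict(np.load('w2.npz'));print('on table',fit_tilt(i,np.array([330.35,98.9]),np.array([329.18,245.38]),[485,93,1.07],30))
for k in range(2):
    i=viewer.camera_info('wrist');im=viewer.get_image('wrist')
    bl=sorted([b for b in bluehulls(im) if b[1]>300],key=lambda t:t[0][1])
    print('stand',fit_tilt(i,bl[0][0],bl[-1][0],[598.8,-20.6,.97],76),ctrl.read_state()['clock'])
im=viewer.get_image('scene')
cv2.imwrite('pics/c7.png',cv2.resize(im[200:300,250:383],(798,600),interpolation=cv2.INTER_CUBIC))
E
```

```text
on table [4.84612925e+02 9.28523050e+01 1.06736837e+00 1.72675570e-02]
stand [ 5.98191186e+02 -2.05627464e+01  9.69003705e-01  6.12257582e-02] 13.475
stand [ 5.98298879e+02 -2.05181014e+01  9.70231675e-01  5.28632250e-02] 13.525
```

View pics/c7.png

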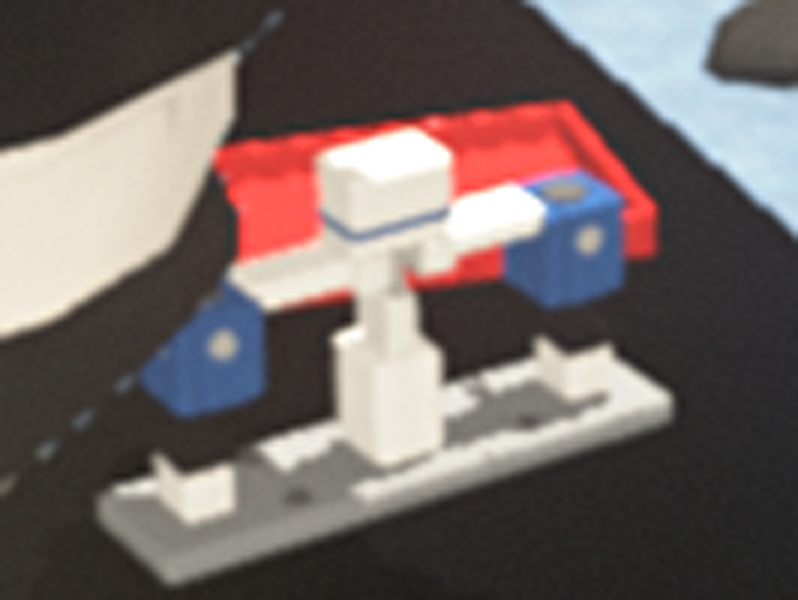

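Run:
```python
from h import *
i=viewer.camera_info('scene')
d=np.array([[588,240],[222,345]])*133/798+[250,200]
def f(t):
    R=Ro.from_euler('z',.97)*Ro.from_euler('y',t[0]); return ((lambda q:q[1]-q[0])(proj(i,R.apply([[-62,13,-15],[62,13,-15]])+[598.3,-20.5,76]))-(d[1]-d[0]))
print('tilt by scene discs',least_squares(f,[.01]).x)
plan([390.5,227,225],-57,10)
```

```text
tilt by scene discs [-0.00922613]
[[[-0.62,-0.17,0.04,0.0,0.0,0.38],[-0.63,-0.15,0.04,0.0,0.0,0.38],[-0.63,-0.13,0.04,0.0,0.0,0.38],[-0.64,-0.1,0.04,0.0,0.0,0.38],[-0.64,-0.07,0.04,0.0,0.0,0.38]]]
[[[-0.64,-0.05,0.04,0.0,0.0,0.38],[-0.64,-0.02,0.04,0.0,0.0,0.38],[-0.65,0.0,0.04,0.0,0.0,0.38],[-0.64,0.03,0.04,0.0,0.0,0.38],[-0.64,0.05,0.05,0.01,0.01,0.39]]]
end [390.7 226.9 224.9] [-1.800e+02 -1.000e-02 -5.701e+01]
```

Scene view: arm one hangs level on the blade (discs give -0.01 rad), both pods clear of the stops. So it is the true one; the other goes to the tray.

>>> {"api": "apply_moves", "payload": {
  "series": [
    [[-0.62,-0.17,0.04,0,0,0.38],[-0.63,-0.15,0.04,0,0,0.38],[-0.63,-0.13,0.04,0,0,0.38],[-0.64,-0.1,0.04,0,0,0.38],[-0.64,-0.07,0.04,0,0,0.38]]
  ]
}}

```text
clock: 14.2
eef_pos: [493.8, 104.6, 235.7]
tool_rot: [-3.142, 0.0, -0.796]
force: [-0.4, 0.6, -0.0]
width: 85.2
```

>>> {"api": "apply_moves", "payload": {
  "series": [
    [[-0.64,-0.05,0.04,0,0,0.38],[-0.64,-0.02,0.04,0,0,0.38],[-0.65,0,0.04,0,0,0.38],[-0.64,0.03,0.04,0,0,0.38],[-0.64,0.05,0.05,0,0,0.39]]
  ]
}}

```text
clock: 14.82
eef_pos: [390.4, 227.7, 225.3]
tool_rot: [-3.141, 0.0, -0.996]
force: [0.3, 0.0, -0.7]
width: 85.3
```

Run:
```python
from h import *
for k in range(3): viewer.get_image('scene')
i=viewer.camera_info('wrist');im=viewer.get_image('wrist'); s=ctrl.read_state();print(s['clock'],s['eef_pos'],s['tool_rot'],s['force'])
cv2.imwrite('pics/w8.png',im)
bl=[b for b in bluehulls(im) if b[1]>300];bl.sort(key=lambda t:t[0][1]);print(bl)
bl=[b for b in bl if abs(b[0][0]-320)<60]
x,e=fit_arm(i,bl[0][0],bl[-1][0],[390,227,.57]);print(x,np.degrees(x[2]),e)
g=np.degrees(x[2])-90
plan([x[0],x[1],80],g,5)
```

```text
15.025 [390.8911835  227.12813298 225.29614382] [ 3.14158029e+00 -2.48067296e-04 -9.93169741e-01] [0.59919792 0.34128352 0.84404225]
[(array([321.7613489 , 123.44004245]), np.int32(604))]
[4.34012302e+02 2.61166124e+02 1.00790420e-02] 0.5774865667615179 75.34773404598202
[[[-0.02,-0.22,0.58,0.0,0.0,1.08],[-0.04,-0.21,0.58,0.0,0.0,1.08],[-0.07,-0.21,0.58,0.0,0.0,1.09],[-0.09,-0.2,0.58,0.0,0.0,1.08],[-0.12,-0.19,0.59,0.0,0.0,1.09]]]
end [434.1 261.2  79.8] [-1.7999e+02 -1.0000e-02 -8.9420e+01]
```

Run:
```python
from h import *
i=viewer.camera_info('wrist');im=cv2.imread('pics/w8.png')
h=cv2.cvtColor(im,cv2.COLOR_BGR2HSV); m=(h[...,0]>98)&(h[...,0]<125)&(h[...,1]>110)&(h[...,2]>50)
for c,a,l in blobs(m,30):
    y,x=np.nonzero(l);print(c.round(),a,x.min(),x.max(),y.min(),y.max())
```

```text
[319. 124.] 604 303 340 104 143
[321. 261.] 162 305 338 249 267
[321. 286.] 152 305 338 276 291
```

View pics/w8.png

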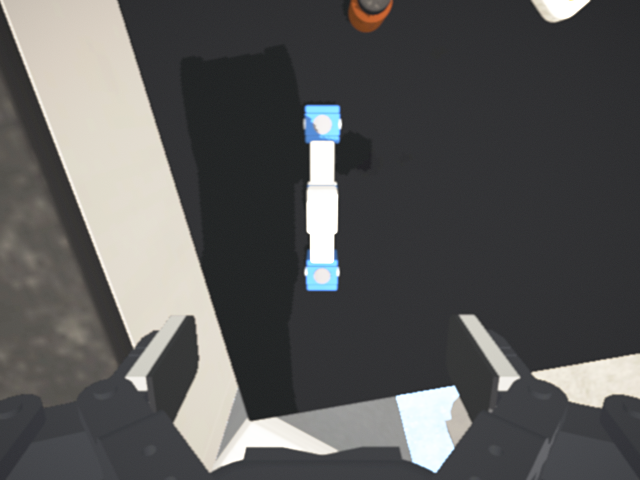

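Run:
```python
from h import *
i=viewer.camera_info('wrist')
x,e=fit_arm(i,np.array([322.2,123.5]),np.array([321.8,270]),[390,227,.57]);print(x,np.degrees(x[2]),e)
g=np.degrees(x[2])-90
plan([x[0],x[1],80],g,5)
```

```text
[392.11137273 227.52650637   0.57539778] 32.96786435789863 0.343787187464045
[[[0.0,0.0,0.58,0.0,0.0,0.0],[0.0,-0.01,0.58,0.0,0.0,0.01],[0.0,0.0,0.58,0.0,0.0,0.0],[0.0,-0.01,0.58,0.0,0.0,0.01],[0.01,0.0,0.59,0.0,0.0,0.0]]]
end [392.  227.2  79.8] [ 1.800e+02 -1.000e-02 -5.702e+01]
```

>>> {"api": "apply_moves", "payload": {
  "series": [
    [[0,0,0.58,0,0,0],[0,-0.01,0.58,0,0,0],[0,-0.01,0.58,0,0,0],[0,-0.01,0.58,0,0,0],[0.01,0,0.58,0,0,0]]
  ]
}}

```text
clock: 15.65
eef_pos: [393.8, 226.3, 79.4]
tool_rot: [-3.141, -0.001, -0.997]
force: [-0.1, -0.2, -0.1]
width: 85.2
```

>>> {"api": "apply_moves", "payload": {
  "series": [
    [[0,0,0.3,0,0,0],[0,0,0.3,0,0,0],[0,0,0.25,0,0,0],[0,0,0.25,0,0,0],[0,0,0,0,0,0]]
  ]
}}

```text
clock: 16.27
eef_pos: [392.6, 226.5, 24.6]
tool_rot: [3.14, 0.001, -0.995]
force: [0.7, 0.7, -0.3]
width: 85.7
```

>>> {"api": "apply_moves", "payload": {
  "series": [
    [[0,0,0,0,0,0],[0,0,0,0,0,0],[0,0,0,0,0,0],[0,0,0,0,0,0],[0,0,0,0,0,0]]
  ],
  "claw": 0.6
}}

```text
clock: 16.9
eef_pos: [392.6, 227.4, 25.5]
tool_rot: [-3.141, -0.0, -0.995]
force: [0.4, -0.6, 0.1]
width: 68.3
```

>>> {"api": "apply_moves", "payload": {
  "series": [
    [[0,0,0,0,0,0],[0,0,0,0,0,0],[0,0,0,0,0,0],[0,0,0,0,0,0],[0,0,0,0,0,0]]
  ],
  "claw": -1
}}

```text
clock: 17.52
eef_pos: [392.5, 227.5, 25.3]
tool_rot: [-3.141, 0.0, -0.995]
force: [-0.7, 0.9, -0.9]
width: 21.3
```

>>> {"api": "apply_moves", "payload": {
  "series": [
    [[0,0,0,0,0,0],[0,0,0,0,0,0],[0,0,0,0,0,0],[0,0,-0.1,0,0,0],[0,0,-0.4,0,0,0]]
  ]
}}

```text
clock: 18.15
eef_pos: [391.7, 226.3, 50.0]
tool_rot: [3.138, -0.001, -0.995]
force: [0.3, 0.0, -1.6]
width: 21.1
```

>>> {"api": "apply_moves", "payload": {
  "series": [
    [[0,0,-0.8,0,0,0],[0,0,-1,0,0,0],[0,0,-1,0,0,0],[0,0,-0.8,0,0,0],[0,0,-0.2,0,0,0]]
  ]
}}

```text
clock: 18.77
eef_pos: [393.4, 227.4, 242.7]
tool_rot: [-3.138, -0.001, -0.996]
force: [0.8, 0.2, -3.3]
width: 21.5
```

Run:
```python
from h import *
for k in range(2): im=viewer.get_image('wrist')
s=ctrl.read_state();print(s['clock'],s['eef_pos'],s['tool_rot'],s['force'],s['torque'],s['width'])
cv2.imwrite('pics/w9.png',im); print([(b[0].round(1),b[1]) for b in bluehulls(im)])
plan([678.7,-167.5,245],-50.2,10)
```

```text
18.875 [392.71449959 226.7813468  240.77671659] [-3.14077105e+00 -7.53461901e-04 -9.95882172e-01] [ 0.50094011  0.04768577 -2.7648751 ] [-0.0014572   0.02284923 -0.00076831] 21.42695316222745
[(array([321.7, 150.6]), np.int32(5512)), (array([322. , 296.5]), np.int32(163)), (array([322.5, 435.3]), np.int32(839))]
[[[0.97,-0.05,-0.01,0.0,0.0,-0.11],[0.97,-0.04,-0.01,0.0,0.0,-0.11],[0.97,-0.03,-0.01,0.0,0.0,-0.12],[0.98,-0.02,-0.01,0.0,0.0,-0.11],[0.97,0.0,-0.01,0.0,0.0,-0.12]]]
[[[0.98,0.01,-0.01,0.0,0.0,-0.11],[0.97,0.02,0.0,0.0,0.0,-0.12],[0.98,0.03,-0.01,0.0,0.0,-0.11],[0.97,0.04,0.0,0.0,0.0,-0.12],[0.98,0.05,-0.01,-0.01,-0.01,-0.11]]]
end [ 678.8 -167.7  245.2] [ 1.7998e+02  1.0000e-02 -5.0220e+01]
```

```bash
python3 -c "
from h import *
plan([678.7,-167.5,245],-50.2,15)"
```

```text
[[[0.65,-0.03,-0.01,0.0,0.0,-0.08],[0.65,-0.03,0.0,0.0,0.0,-0.08],[0.65,-0.02,-0.01,0.0,0.0,-0.08],[0.65,-0.02,0.0,0.0,0.0,-0.08],[0.65,-0.01,-0.01,0.0,0.0,-0.07]]]
[[[0.65,-0.01,0.0,0.0,0.0,-0.08],[0.65,0.0,-0.01,0.0,0.0,-0.07],[0.65,0.0,0.0,0.0,0.0,-0.08],[0.65,0.01,-0.01,0.0,0.0,-0.07],[0.65,0.01,0.0,0.0,0.0,-0.08]]]
[[[0.65,0.02,-0.01,0.0,0.0,-0.07],[0.65,0.02,0.0,0.0,0.0,-0.08],[0.65,0.03,-0.01,0.0,0.0,-0.07],[0.64,0.03,0.0,0.0,0.0,-0.08],[0.65,0.04,-0.01,-0.01,-0.01,-0.07]]]
end [ 678.7 -167.7  245.2] [ 1.7998e+02  1.0000e-02 -5.0220e+01]
```

>>> {"api": "apply_moves", "payload": {
  "series": [
    [[0.65,-0.03,-0.01,0,0,-0.08],[0.65,-0.03,0,0,0,-0.08],[0.65,-0.02,-0.01,0,0,-0.08],[0.65,-0.02,0,0,0,-0.08],[0.65,-0.01,-0.01,0,0,-0.07]]
  ]
}}

```text
clock: 19.5
eef_pos: [487.0, 94.1, 239.6]
tool_rot: [3.137, 0.002, -0.954]
force: [0.7, -0.3, -2.6]
width: 21.2
```

>>> {"api": "apply_moves", "payload": {
  "series": [
    [[0.65,-0.01,0,0,0,-0.08],[0.65,0,-0.01,0,0,-0.07],[0.65,0,0,0,0,-0.08],[0.65,0.01,-0.01,0,0,-0.07],[0.65,0.01,0,0,0,-0.08]]
  ]
}}

```text
clock: 20.12
eef_pos: [582.6, -36.9, 240.1]
tool_rot: [3.138, 0.003, -0.914]
force: [-0.0, 0.2, -2.5]
width: 21.4
```

>>> {"api": "apply_moves", "payload": {
  "series": [
    [[0.65,0.02,-0.01,0,0,-0.07],[0.65,0.02,0,0,0,-0.08],[0.65,0.03,-0.01,0,0,-0.07],[0.64,0.03,0,0,0,-0.08],[0.65,0.04,0,0,0,-0.07]]
  ]
}}

```text
clock: 20.75
eef_pos: [678.0, -167.7, 240.3]
tool_rot: [3.138, 0.004, -0.875]
force: [0.5, 0.1, -3.1]
width: 21.4
```

>>> {"api": "apply_moves", "payload": {
  "series": [
    [[0,0,0.3,0,0,0],[0,0,0.6,0,0,0],[0,0,0.6,0,0,0],[0,0,0.5,0,0,0],[0,0,0,0,0,0]]
  ]
}}

```text
clock: 21.38
eef_pos: [675.3, -165.6, 139.1]
tool_rot: [3.136, 0.007, -0.874]
force: [-0.7, 0.4, -1.6]
width: 21.2
```

Run:
```python
from h import *
for k in range(2): im=viewer.get_image('top')
i=viewer.camera_info('wrist');im=viewer.get_image('wrist');s=ctrl.read_state();print(s['clock'],s['eef_pos'],s['tool_rot'],s['force'],s['width'])
np.savez('w10.npz',**i); cv2.imwrite('pics/w10.png',im)
P=s['eef_pos'];print(P)
# predicted tray rim corners in wrist picture
a=np.radians(39.8);ax=np.array([np.cos(a),np.sin(a),0]);ay=np.array([-ax[1],ax[0],0])
C=np.array([678.7,-167.5,0]);X=[C+u*ax+v*ay+[0,0,16] for u,v in((92,48),(92,-48),(-92,-48),(-92,48))]
print(proj(i,X).round())
cv2.polylines(im,[proj(i,X).round().astype(int)],True,(0,255,0),1);cv2.imwrite('pics/w10o.png',im)
```

```text
21.525 [ 679.11745038 -166.41512651  144.05033026] [-3.14125954e+00  4.03661390e-05 -8.75165742e-01] [-1.33175826 -0.00368865 -1.96292582] 20.983878889366157
[ 679.11745038 -166.41512651  144.05033026]
[[243.  78.]
 [406.  79.]
 [390. 352.]
 [257. 352.]]
```

View pics/w10o.png

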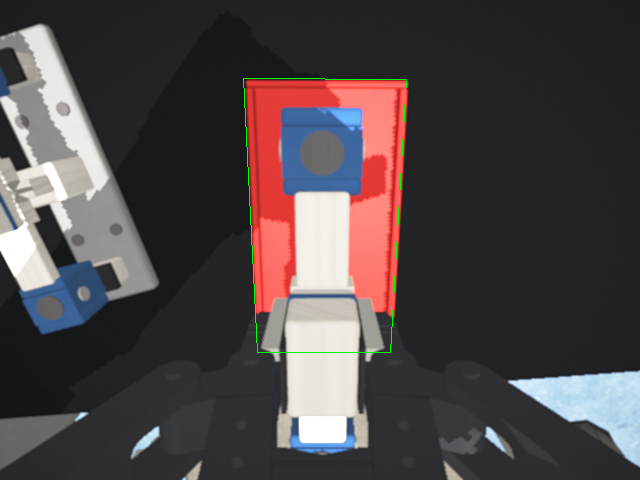

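>>> {"api": "apply_moves", "payload": {
  "series": [
    [[0,0,0.5,0,0,0],[0,0,0.8,0,0,0],[0,0,0.6,0,0,0],[0,0,0.2,0,0,0],[0,0,0,0,0,0]]
  ]
}}

```text
clock: 22.15
eef_pos: [679.4, -166.9, 39.5]
tool_rot: [-3.141, -0.001, -0.876]
force: [0.1, -0.0, -1.2]
width: 20.9
```

>>> {"api": "apply_moves", "payload": {
  "series": [
    [[0,0,0.08,0,0,0],[0,0,0.04,0,0,0],[0,0,0,0,0,0],[0,0,0,0,0,0],[0,0,0,0,0,0]]
  ]
}}

```text
clock: 22.78
eef_pos: [679.0, -167.0, 33.0]
tool_rot: [-3.141, -0.0, -0.876]
force: [-0.8, 0.8, -2.4]
width: 21.2
```

>>> {"api": "apply_moves", "payload": {
  "series": [
    [[0,0,0.03,0,0,0],[0,0,0,0,0,0],[0,0,0.02,0,0,0],[0,0,0,0,0,0],[0,0,0,0,0,0]]
  ]
}}

```text
clock: 23.4
eef_pos: [678.9, -167.0, 30.4]
tool_rot: [3.142, 0.0, -0.876]
force: [0.5, -0.5, -2.3]
width: 21.3
```

>>> {"api": "apply_moves", "payload": {
  "series": [
    [[0,0,0.02,0,0,0],[0,0,0,0,0,0],[0,0,0,0,0,0],[0,0,0,0,0,0],[0,0,0,0,0,0]]
  ]
}}

```text
clock: 24.02
eef_pos: [679.1, -167.1, 29.5]
tool_rot: [-3.141, -0.0, -0.876]
force: [-0.3, -0.3, -1.9]
width: 21.0
```

>>> {"api": "apply_moves", "payload": {
  "series": [
    [[0,0,0.02,0,0,0],[0,0,0,0,0,0],[0,0,0,0,0,0],[0,0,0,0,0,0],[0,0,0,0,0,0]]
  ]
}}

```text
clock: 24.65
eef_pos: [679.0, -167.0, 29.4]
tool_rot: [-3.142, -0.0, -0.876]
force: [-2.4, -0.5, 6.2]
width: 21.3
```

Contact. Release and go up.

>>> {"api": "apply_moves", "payload": {
  "series": [
    [[0,0,0,0,0,0],[0,0,0,0,0,0],[0,0,0,0,0,0],[0,0,0,0,0,0],[0,0,0,0,0,0]]
  ],
  "claw": -0.3
}}

```text
clock: 25.28
eef_pos: [678.9, -167.0, 28.3]
tool_rot: [3.142, 0.0, -0.876]
force: [-0.5, 0.1, -0.1]
width: 29.8
```

>>> {"api": "apply_moves", "payload": {
  "series": [
    [[0,0,0,0,0,0],[0,0,0,0,0,0],[0,0,0,0,0,0],[0,0,0,0,0,0],[0,0,0,0,0,0]]
  ],
  "claw": 0.5
}}

```text
clock: 25.9
eef_pos: [678.9, -167.1, 28.4]
tool_rot: [3.142, -0.0, -0.876]
force: [-0.2, 0.6, 0.6]
width: 64.0
```

>>> {"api": "apply_moves", "payload": {
  "series": [
    [[0,0,-0.2,0,0,0],[0,0,-0.6,0,0,0],[0,0,-1,0,0,0],[0,0,-1,0,0,0],[0,0,-1,0,0,0]]
  ]
}}

```text
clock: 26.52
eef_pos: [678.9, -166.9, 220.9]
tool_rot: [-3.141, -0.001, -0.876]
force: [1.2, -0.3, -0.0]
width: 64.2
```

>>> {"api": "apply_moves", "payload": {
  "series": [
    [[0,0.4,-0.3,0,0,0],[0,0.4,0,0,0,0],[0,0.3,0,0,0,0],[0,0,0,0,0,0],[0,0,0,0,0,0]]
  ]
}}

```text
clock: 27.15
eef_pos: [636.6, -201.7, 232.4]
tool_rot: [-3.142, 0.002, -0.875]
force: [-0.3, 0.5, -0.1]
width: 64.2
```

Run:
```python
from h import *
viewer.get_image('wrist')
w=viewer.get_image('wrist');sc=viewer.get_image('scene');t=viewer.get_image('top');s=ctrl.read_state();print(s['clock'],s['eef_pos'],s['force'])
cv2.imwrite('pics/t11.png',t)
f=lambda a:cv2.resize(a,(400,300),interpolation=cv2.INTER_CUBIC)
cv2.imwrite('pics/c11.png',np.vstack([np.hstack([f(w),f(sc[180:300,240:400])]),np.hstack([f(t[100:340,190:510]),f(sc)])]))
```

```text
27.35 [ 637.08559921 -201.35813496  232.99407714] [-1.04069962  0.45149864 -0.15224452]
```

View pics/c11.png

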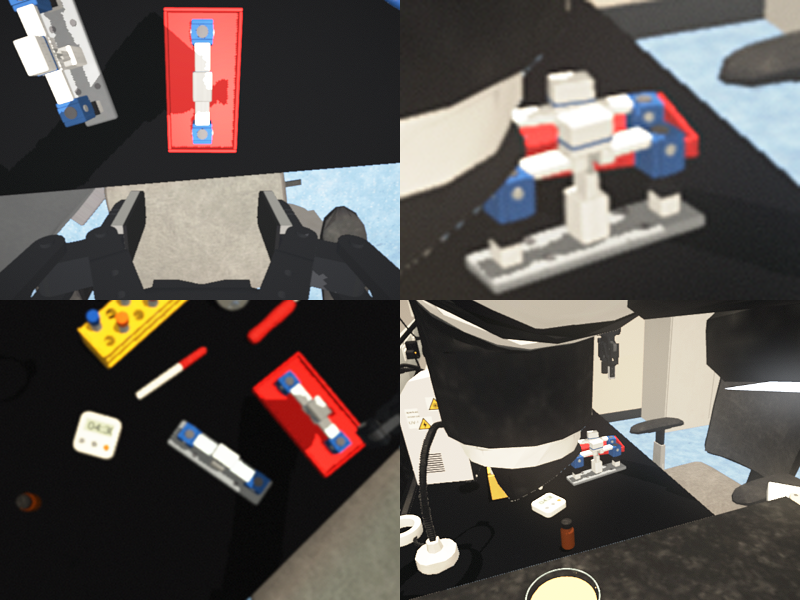

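```bash
python3 -c "
from cell import ctrl
print(ctrl.finish_job())"
```

```text
the job is handed in; nothing more can be done
None
```

I put the arm nearer the stand on the knife edge and let go. It stayed level, with both pods clear of the end stops, so it is the true one, and it is still there on its own. I stood the other arm on its feet in the red tray. I never put that second arm on the edge; I took it to be off-centre because the first was level.

**Set-downs:** I lowered both arms until they just touched (about 6 N at the wrist) and then released them. The job was handed in about 27 s in, with the gripper clear of everything.

**Last checks:** The final pictures show:
- the true arm level on the edge,
- the other arm centred inside the tray rim,
- the timer, marker and vial looking as they did at the start.

**One disagreement:** The wrist camera put the true arm's tilt at about 0.055 rad, while the scene camera put it at about -0.01 rad. The wrist method also read 0.017 rad for the same arm standing flat on the table, so I trusted the scene view. Both are far below the 0.22 rad an off-centre arm would tip.

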